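Reset a tripped main breaker behind closed covers

TASK

The main breaker on the loose mounting plate has tripped: its toggle stands halfway. With the fingertips, first push the toggle all the way to OFF (towards the robot) so that it resets, then push the terminal block's open clear cover down until it is fully shut over the terminals, and only after that push the toggle all the way to ON (away from the robot). Only push: lift nothing, do not shove the plate along the bench, and leave the loose rail breaker and the pliers lying on the plate where they are.

Things in the scene. Friction and masses are not known exactly. Their poses are not given: they have to be found in the camera images.
- panel: Grey sheet-metal mounting plate lying loose on the bench, about 5 to 7 kg with its devices; 340 mm along its x (away from the robot at yaw 0), 420 mm along its y (left), its upper face 16 mm above the bench. Origin: centre of its underside. All devices screwed to it share its axes. Two contactors and a three-pole breaker on a rail fill plate x over 70 mm, up to 105 mm above the bench.
- breaker: Main breaker screwed to the plate, its largest device, dark body with a light face: 152 mm (x) by 92 mm (y), its face round the toggle 65 mm above the bench. Origin: centre of its underside, at plate x -22, y -115 mm. Same axes as the plate.
- block: Black four-pole terminal block screwed to the plate: 48 mm (x) by 126 mm (y), its walls up to 50 mm above the bench. Origin: centre of its underside, at plate x -30, y +95 mm. Same axes as the plate; its clear cover is hinged on the far (+x) edge.
- breaker_toggle (a joint): Tip angle of the main breaker's black toggle about a level axis along plate y, 62 mm above the bench. +0.35 rad: fully OFF, leaning towards the robot (plate -x); 0: upright, halfway (tripped); -0.35: fully ON, leaning away (plate +x). It stays where it is left, and needs about 2 to 3 N at its upper half.
- toggle_tip (a point): Middle of the toggle's upper end, 94 mm above the bench when upright. The toggle is 11 mm thick (x), 12 mm wide (y) and stands 29 mm out of the breaker's face; each way from upright its tip moves 11 mm.
- block_cover (a joint): Opening angle of the terminal block's clear hinged cover: 0 fully shut (level), 1.57 standing upright, 1.83 leaning back against its stop. It stays at any angle and needs under 1 N at its free edge.
- cover_hinge (a point): Middle of the cover's hinge line, which runs along plate y on the block's far (plate +x) edge, 52 mm above the bench.
- cover_edge (a point): Middle of the cover's free edge, 44 mm from the hinge. The cover is a lightly smoked clear sheet 2 mm thick and 125 mm wide (y). Shut, this edge lies 44 mm from the hinge on the robot's side (plate -x), 54 mm above the bench. Behind the block (plate +x) 70 mm is free.
- loose_breaker: Loose one-pole rail breaker, 85 x 18 x 74 mm, standing on the plate between the main breaker and the terminal block, to be left alone. Origin: centre of its underside.
- pliers: Loose pliers, 169 mm long, 13 mm high, lying on the plate on the robot's side of the terminal block, to be left alone. Origin: their middle.

How it is judged:
By the outcome, as a careful person would: the job done as asked, in the order asked, and still so for the second after the job is handed in, with the robot touching nothing.
It also fails if it takes over 48 s, if anything falls off the work surface, if the arm or the gripper's body presses on something with over 40 N, if the wrist force passes 120 N, or if a joint passes its speed limit or range.

ROBOT

A 6-joint arm with a two-finger parallel gripper is mounted at the origin on the work surface; the furniture and walls round the work are solid. World frame = base frame: x ahead of the robot, y to its left, z up, the work surface at z = 0. Lengths are in m, angles in rad, forces in N, time in s.
With the tool pointing down it reaches from about 0.35 to 0.775 m from the base axis. Payload 7.3 kg.
Tool frame: the origin (TCP) lies at the very end of the fingers, on their centre line; the grasp point (between the pads) lies 19 mm behind it; z points along the fingers, y is the line along which they close (so a half turn about z gives the same grasp; the last joint's range is limited). The gripper opens to 92 mm and grips with 3 to 60 N. Pads are 19 mm wide; open, the fingers measure 130 mm over their backs; the gripper's body (75 mm by 190 mm) begins 47 mm behind the grasp point.
Start: joints at [-1.494, 0.342, 1.524, -0, 1.275, -0.146], TCP at [0.116, -0.512, 0.227] pointing down, gripper open.
Joint ranges: [-2.53, 2.53], [-0.77, 2.02], [0.04, 2.7], [-1, 4.14], [0.28, 2.66], [-3.11, 3.11]. Speed limits (rad/s): [2.57, 2.57, 3.14, 3.14, 3.14, 3.14].

INTERFACE

Orientations are given as [roll, pitch, yaw] about the fixed x, y, z axes, in that order (R = Rz(yaw) Ry(pitch) Rx(roll)).
In Python, from cell import robot, read_camera, get_calibration gives the robot as it stands. The module is installed in compiled form; this text tells all that it offers.
- The arm moves only by the tool send_rows, never from a script. Its argument "plan" is a list of rows, each a list of 2 entries, a list of its own where there are three numbers: the shift along the tool's x, y, z as a fraction of full scale, then the turn, a rotation vector about the tool's x, y, z as a fraction of full scale. A call has exactly 10 rows; each row shifts and turns the commanded pose from where the row before left it, along the tool's axes as they then stand; what a row does not reach is not made up. Full scale, the value 1, is 0.025 m for a shift and 90 degrees for a turn. A row lasts 1/8 s, in which the tool goes at most 62.5 mm and 10.7 degrees, less where a joint would pass 70% of its speed; a pose out of reach is approached as far as the arm can. A call with a number of a shift or a turn outside -1 to 1 is refused whole. A call with a gripper value outside its range is refused whole. "gripper" is the opening, from -1 (shut) to 1 (fully open), so that 0 is half open, set as the call begins (left out, the last holds). The fingers move at their own pace and stop on an object; "force" is the grip in N (left out, the last holds). Time passes only in rows, so rows that do not move let the fingers close, or fill a call up. It gives the time, the measured TCP pose, the force, the opening and the grip force at its end, in the units of the state.
- robot.observe(): the state, without advancing time (a new reading comes with each control period).
- read_camera(name): name is "scene" or "top" or "wrist"; returns (picture, depth): 420x560x3 uint8, blue, green, red; 420x560 float32, m along the optical axis (not along the pixel's ray), 0 where there is no reading.
- get_calibration(name): a dict with "intrinsics" (3x3 intrinsics, pixels), "rvec" (rotation vector, rad) and "tvec" (3), from world to camera coordinates, as OpenCV has them. Camera axes: x right, y down, z forward; pixel columns grow to the right and rows downward; lengths in m; the calibration is good to about 2 mm. A picture is of the moment at which its call begins: read the wrist's pose just before it. get_calibration takes no time and is no camera call; for the wrist camera it gives the pose at the moment of the call.
- robot.hand_in(): hands the job in; it is judged then, once.
The state is a dict: "time": time; "qpos": joint angles; "qvel": joint speeds; "joint_efforts": joint torques, N m; "tool_pos": TCP position; "tool_rot": TCP orientation; "contact_force": force on the tool from outside, world axes, zero at the start; "torque": the same for the moment, N m; "opening": finger opening in m; "grip_force": force on a finger pad.
Only numpy, scipy, OpenCV 4.12 (cv2) and the standard library are available. Lean on these libraries where they do the work, as an engineer would, in place of code of your own. Each camera call takes 0.05 s, during which the arm holds its last target. There are 200 camera calls.

## Working session

There is one attempt and no reset: what is moved stays moved. The work goes in short steps, Python scripts to look and compute and a tool call to move; the robot and the scene stay as the last step left them, time stands still between calls to the robot, and variables do not carry over. Pictures are saved under pics/ and viewed, at most 10 in all, crops included, and the job is handed in when it is done.

Besides the shell and the picture viewer there is one more tool, called as name(argument=value, ...), one argument or row to a line, values as JSON. send_rows: Moves the arm, as the interface text tells. Shift numbers are shares of 0.025 m and turn numbers shares of 90 degrees, none past 1 either way. Its arguments: {"type":"object","properties":{"plan":{"type":"array"},"gripper":{"type":"number"},"force":{"type":"number"}},"required":["plan"]}

```bash
mkdir -p pics; cat > h.py <<'E'
import numpy as np,cv2
from cell import robot,read_camera,get_calibration
def cal(n):
    c=get_calibration(n);R,_=cv2.Rodrigues(np.array(c["rvec"],float));return np.array(c["intrinsics"]),R,np.array(c["tvec"],float).ravel()
def ray(c,u,v,z):
    K,R,t=c;d=R.T@np.linalg.inv(K)@np.array([u,v,1.]);o=-R.T@t
    return o+d*(z-o[2])/d[2]
def cloud(c,dep):
    K,R,t=c;v,u=np.indices(dep.shape);P=np.stack([(u-K[0,2])/K[0,0]*dep,(v-K[1,2])/K[1,1]*dep,dep],-1)
    return (P-t)@R
E
python3 - <<'E'
from h import *
print(robot.observe())
for n in("top","scene"):
    p,d=read_camera(n);c=cal(n);cv2.imwrite(f"pics/{n}0.png",p);np.savez(f"{n}0.npz",p=p,d=d,K=c[0],R=c[1],t=c[2])
    print(n,-c[1].T@c[2])
E
```

```text
{'time': 0.0, 'qpos': array([-1.49396217e+00,  3.42733616e-01,  1.52504089e+00, -2.86329818e-05,
        1.27539150e+00, -1.46008644e-01]), 'qvel': array([ 2.51669060e-03, -5.95596747e-05, -3.81683462e-04,  1.65281787e-03,
        1.77965384e-03,  1.29456770e-04]), 'joint_efforts': array([-1.76540649e-03, -4.31245565e+01, -2.44220263e+01,  7.16583082e-02,
        5.58322587e-02, -9.73074975e-05]), 'tool_pos': array([ 0.11600287, -0.51159544,  0.22603098]), 'tool_rot': array([-3.14003206e+00, -2.01819739e-04,  2.22851000e-01]), 'contact_force': array([-0.45861863, -0.10811524, -0.30280715]), 'torque': array([-0.03502724,  0.05960136,  0.02038129]), 'grip_force': 0.0, 'opening': 0.09180892013889497}
top [0.32328087 0.0678857  0.9143043 ]
scene [0.03924851 0.6325554  0.4948326 ]
```

View pics/top0.png

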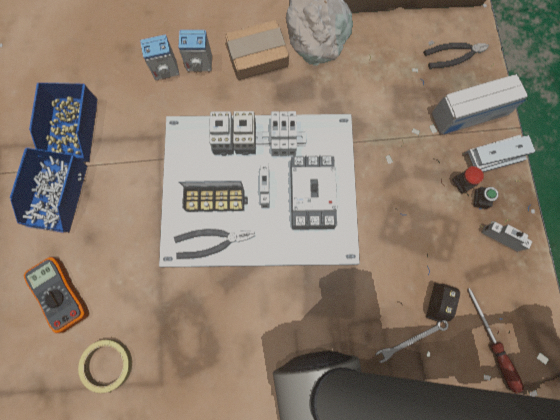

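View pics/scene0.png

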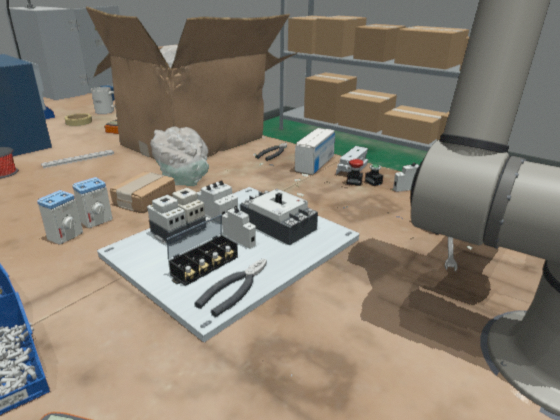

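Top: the plate spans about (165,115) to (358,265), with the toggle near (314,188), the block at (214,197), the loose breaker at (264,186) and the pliers at (215,242). Scene: the cover stands open at about (168–222, 225–258), and the toggle is at (279,197).

```bash
python3 - <<'E'
from h import *
z=np.load("top0.npz");p=z["p"];c=(z["K"],z["R"],z["t"])
P=cloud(c,z["d"])
h=cv2.cvtColor(p,cv2.COLOR_BGR2HSV)
m=((h[...,1]<45)&(h[...,2]>140)).astype(np.uint8)*255
m[:108]=0;m[272:]=0;m[:,:150]=0;m[:,365:]=0
m=cv2.morphologyEx(m,cv2.MORPH_OPEN,np.ones((3,3)))
cs,_=cv2.findContours(m,0,2);k=max(cs,key=cv2.contourArea)
w=np.array([ray(c,u,v,.016)[:2] for u,v in cv2.convexHull(k)[:,0]])
r=cv2.minAreaRect((w*1000).astype(np.float32));print(r);
ctr=np.array(r[0])/1000
b=cv2.boxPoints(r)/1000;print(b)
e=[b[1]-b[0],b[2]-b[1]];x=max(e,key=lambda a:abs(a[0])-abs(a[1]));x=x*np.sign(x[0])
yaw=np.arctan2(x[1],x[0]);print("yaw",yaw)
x=np.array([np.cos(yaw),np.sin(yaw)]);y=np.array([-x[1],x[0]])
L=lambda q:np.stack([(q[...,:2]-ctr)@x,(q[...,:2]-ctr)@y,q[...,2]],-1)*1000
W=lambda a,b:ctr+x*a/1000+y*b/1000
print("exp toggle",W(-22,-115),"hinge",W(-6,95),"block",W(-30,95))
# toggle from depth clouds
for n in("top","scene"):
    z=np.load(n+"0.npz");c=(z["K"],z["R"],z["t"]);Q=L(cloud(c,z["d"]));ok=z["d"]>0
    s=ok&(abs(Q[...,0]+22)<40)&(abs(Q[...,1]+115)<30)&(Q[...,2]>82)&(Q[...,2]<110)
    print(n,"toggle",s.sum(),np.median(Q[s],0) if s.any() else 0,Q[s].min(0) if s.any() else 0,Q[s].max(0) if s.any() else 0)
    s=ok&(abs(Q[...,0]+5)<50)&(abs(Q[...,1]-95)<70)&(Q[...,2]>58)&(Q[...,2]<115)
    print(n,"cover",s.sum(),Q[s].min(0) if s.any() else 0,Q[s].max(0) if s.any() else 0, np.round(Q[s][::max(1,s.sum()//12)]))
    s=ok&(abs(Q[...,0]+22)<60)&(abs(Q[...,1]+22)<24)&(Q[...,2]>70)&(Q[...,2]<110)
    print(n,"loose",s.sum(),np.median(Q[s],0),Q[s].min(0),Q[s].max(0))
    s=ok&(Q[...,0]>60)&(abs(Q[...,0]-110)<60)&(abs(Q[...,1])<180)&(Q[...,2]>70)
    print(n,"rail",np.percentile(Q[s],[1,99],axis=0))
    cv2.imwrite(f"pics/{n}c.png",cv2.resize(z["p"][100:280,150:365] if n=="top" else z["p"][170:300,130:340],None,fx=3.5,fy=3.3))
E
```

```text
((594.981201171875, 84.13662719726562), (420.79443359375, 351.81146240234375), 85.43895721435547)
[[ 0.4029015  -0.11160607]
 [ 0.75359887 -0.13958251]
 [ 0.7870609   0.27987933]
 [ 0.43636352  0.30785578]]
yaw -0.07960518
exp toggle [ 0.56390594 -0.02874973] hinge [0.59655471 0.17931291] block [0.57263071 0.18122142]
top toggle 41 [ -28.03965573 -115.36414401   92.97800182] [ -32.11330397 -120.23242376   82.18136622] [ -20.97942944 -108.50743958   97.21284632]
top cover 329 [-16.99813879  32.17170828  58.22905126] [-12.27610368 157.50334348  99.75572673] [[-13.  86.  96.]
 [-14. 158.  96.]
 [-15. 104.  95.]
 [-16.  50.  97.]
 [-16. 122.  93.]
 [-16.  69.  89.]
 [-16. 139.  86.]
 [-15.  84.  81.]
 [-16. 153.  79.]
 [-15.  99.  74.]
 [-13.  45.  67.]
 [-13. 116.  61.]
 [-13.  58.  61.]]
top loose 204 [-11.97933009 -13.64180556  81.10408022] [-33.00697603 -21.93300512  70.11253425] [11.77659365 -5.2981156  91.65297776]
top rail [[ 71.35006304 -80.82280641  70.91892461]
 [142.22656871  96.32279175 104.30722246]]
scene toggle 48 [ -31.20096061 -110.82435175   90.96434785] [ -34.73293786 -120.44310842   82.174316  ] [ -23.52442395 -106.6683661    96.21302632]
scene cover 1035 [-19.30692982  32.49077342  58.0361527 ] [-11.16226259 158.79689688  98.64415221] [[-16.  35.  97.]
 [-18.  69.  94.]
 [-18.  44.  78.]
 [-14.  63.  77.]
 [-14. 125.  97.]
 [-17. 125.  94.]
 [-15. 124.  89.]
 [-16. 127.  86.]
 [-16. 124.  81.]
 [-13. 101.  65.]
 [-15. 124.  69.]
 [-15. 147.  72.]
 [-15. 155.  61.]]
scene loose 206 [-16.4171745   -8.14325612  80.23766079] [-36.47194331 -23.24007531  70.08491729] [11.00959961 -2.58731265 91.65146068]
scene rail [[ 68.69780005 -77.25433539  70.67789921]
 [134.05283659 100.4137796  103.36752513]]
```

View pics/topc.png

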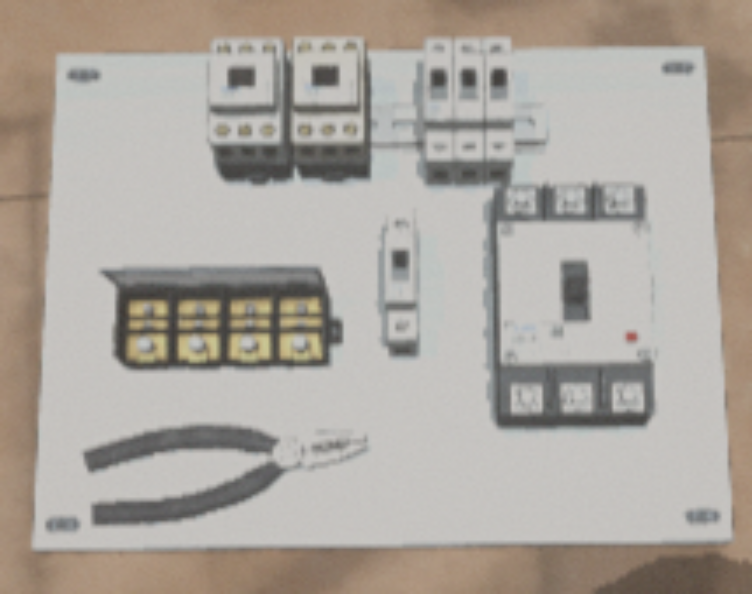

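View pics/scenec.png

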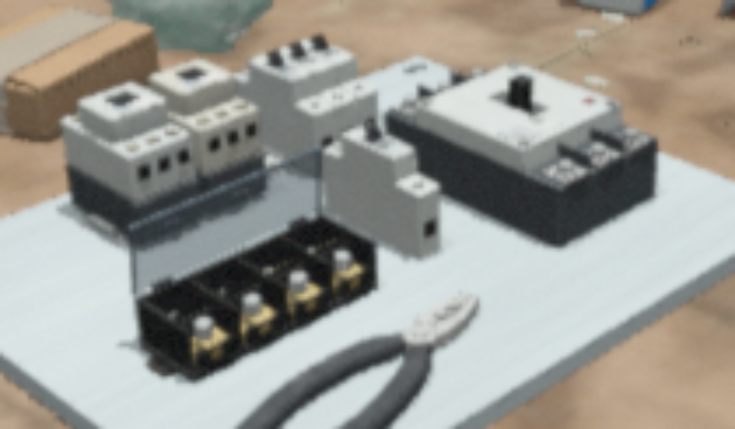

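send_rows(
  plan=[
    [[0,0,0],[0,0,0.0965]],
    [[0,0,0],[0,0,0.0965]],
    [[0.83,-1,0],[0,0,0]],
    [[0.83,-1,0],[0,0,0]],
    [[0.83,-1,0],[0,0,0]],
    [[0.83,-1,0],[0,0,0]],
    [[0.83,-1,0],[0,0,0]],
    [[0.83,-1,0],[0,0,0]],
    [[0.83,-1,0],[0,0,0]],
    [[0.83,-1,0],[0,0,0]],
  ],
  gripper=-1,
)

```text
time: 1.35
tool_pos: [0.2981, -0.325, 0.2264]
tool_rot: [-3.141, 0.0, -0.08]
contact_force: [-0.9, 0.3, 0.1]
opening: 0.0008
grip_force: 0.0
```

send_rows(
  plan=[
    [[0.83,-1,0],[0,0,0]],
    [[0.83,-1,0],[0,0,0]],
    [[0.83,-1,0],[0,0,0]],
    [[0.83,-1,0],[0,0,0]],
    [[0.83,-1,0],[0,0,0]],
    [[0.83,-1,0],[0,0,0]],
    [[0.83,-1,0],[0,0,0]],
    [[0.83,-1,0],[0,0,0]],
    [[0.83,-1,0],[0,0,0]],
    [[0.83,-1,0],[0,0,0]],
  ],
)

```text
time: 2.6
tool_pos: [0.5249, -0.0926, 0.2263]
tool_rot: [-3.142, 0.001, -0.08]
contact_force: [0.4, -0.2, 0.4]
opening: 0.0005
grip_force: 0.0
```

send_rows(
  plan=[
    [[0.772,-0.89,0],[0,0,0]],
    [[0.772,-0.89,0],[0,0,0]],
    [[0.772,-0.89,0],[0,0,0]],
    [[0,0,0.6],[0,0,0]],
    [[0,0,0.6],[0,0,0]],
    [[0,0,0.6],[0,0,0]],
    [[0,0,0.6],[0,0,0]],
    [[0,0,0.6],[0,0,0]],
    [[0,0,0.6],[0,0,0]],
    [[0,0,0.6],[0,0,0]],
  ],
)

```text
time: 3.85
tool_pos: [0.5875, -0.0317, 0.1207]
tool_rot: [3.141, 0.0, -0.08]
contact_force: [-0.7, 0.4, 0.8]
opening: 0.0008
grip_force: 0.0
```

```bash
python3 - <<'E'
from h import *
print(robot.observe()["tool_pos"])
p,d=read_camera("scene");q,_=read_camera("wrist")
cv2.imwrite("pics/a.png",np.hstack([cv2.resize(p[110:270,180:380],(400,320)),cv2.resize(q,(400,320))]))
E
```

```text
[ 0.58748213 -0.0316526   0.12070258]
```

View pics/a.png

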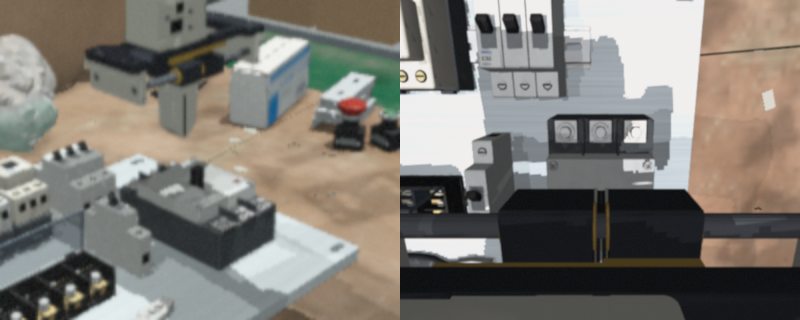

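The left half shows the closed fingers above and behind the toggle, about (180,105) against (197,175) in the picture. Nothing is in the way of the descent.

send_rows(
  plan=[
    [[0,0,0.543],[0,0,0]],
    [[0,0,0.543],[0,0,0]],
    [[0,0,0.543],[0,0,0]],
    [[0,0,0],[0,0,0]],
    [[-0.14,0,0],[0,0,0]],
    [[-0.14,0,0],[0,0,0]],
    [[-0.14,0,0],[0,0,0]],
    [[-0.14,0,0],[0,0,0]],
    [[-0.14,0,0],[0,0,0]],
    [[0,0,0],[0,0,0]],
  ],
)

```text
time: 5.2
tool_pos: [0.5706, -0.0303, 0.0816]
tool_rot: [3.141, -0.002, -0.08]
contact_force: [2.9, 0.8, 2.4]
opening: 0.0004
grip_force: 1.8
```

send_rows(
  plan=[
    [[-0.05,0,0],[0,0,0]],
    [[-0.05,0,0],[0,0,0]],
    [[-0.05,0,0],[0,0,0]],
    [[-0.05,0,0],[0,0,0]],
    [[0,0,0],[0,0,0]],
    [[0,0,0],[0,0,0]],
    [[0,0,0],[0,0,0]],
    [[0,0,0],[0,0,0]],
    [[0,0,0],[0,0,0]],
    [[0,0,0],[0,0,0]],
  ],
)

```text
time: 6.45
tool_pos: [0.5679, -0.0301, 0.0818]
tool_rot: [3.141, -0.007, -0.081]
contact_force: [11.1, -0.2, 0.7]
opening: 0.0007
grip_force: 5.1
```

send_rows(
  plan=[
    [[0.4,0,0],[0,0,0]],
    [[0.3,0,0],[0,0,0]],
    [[0,0,-0.8],[0,0,0]],
    [[0,0,-0.8],[0,0,0]],
    [[0,0,-0.8],[0,0,0]],
    [[0,0,-0.8],[0,0,0]],
    [[0,-1,0],[0,0,0]],
    [[0,-1,0],[0,0,0]],
    [[0,-1,0],[0,0,0]],
    [[0,-1,0],[0,0,0]],
  ],
)

```text
time: 7.7
tool_pos: [0.5899, 0.0692, 0.1602]
tool_rot: [3.141, 0.003, -0.08]
contact_force: [-0.9, -0.9, 0.4]
opening: 0.0003
grip_force: 0.0
```

```bash
cat >> h.py <<'E'
YAW=-.0796;X=np.array([np.cos(YAW),np.sin(YAW)]);Y=np.array([-X[1],X[0]]);C=np.array([.589,.0846])
def L(q): return np.stack([(q[...,:2]-C)@X,(q[...,:2]-C)@Y,q[...,2]],-1)*1000
E
cat > chk.py <<'E'
from h import *
import sys
def rep(n,p,d,c):
    Q=L(cloud(c,d));ok=d>0
    for nm,s in(("toggle",(abs(Q[...,0]+22)<30)&(abs(Q[...,1]+115)<20)&(Q[...,2]>80)&(Q[...,2]<98)),
     ("cover",(abs(Q[...,0]+20)<50)&(abs(Q[...,1]-95)<70)&(Q[...,2]>56)&(Q[...,2]<105)),
     ("shutcover",(abs(Q[...,0]+30)<22)&(abs(Q[...,1]-95)<62)&(Q[...,2]>45)&(Q[...,2]<62)),
     ("loose",(abs(Q[...,0]+12)<50)&(abs(Q[...,1]+12)<22)&(Q[...,2]>76)&(Q[...,2]<100)),
     ("brk",(abs(Q[...,0]+22)<90)&(abs(Q[...,1]+115)<60)&(Q[...,2]>58)&(Q[...,2]<70))):
        s=s&ok
        if s.sum()>5:print(n,nm,s.sum(),np.round(np.median(Q[s],0),1),*np.round(np.percentile(Q[s],[3,97],axis=0)))
if __name__=="__main__":
    for n in("top","scene"):
        z=np.load(n+"0.npz");c=(z["K"],z["R"],z["t"])
        if len(sys.argv)>1:rep("old "+n,z["p"],z["d"],c)
        p,d=read_camera(n);rep(n,p,d,cal(n));cv2.imwrite(f"pics/{n}_last.png",p)
    print(robot.observe()["tool_pos"],L(robot.observe()["tool_pos"]))
E
python3 chk.py 1
```

```text
old top toggle 42 [ -22.  -114.7   93. ] [ -26. -120.   83.] [ -15. -109.   95.]
old top cover 336 [-8.7 89.9 84.3] [-10.  36.  59.] [ -7. 153.  98.]
old top shutcover 216 [-27.   94.2  49.4] [-50.  33.  45.] [ -8. 156.  53.]
old top loose 195 [ -4.7 -13.6  81.1] [-26. -22.  78.] [17. -5. 90.]
old top brk 1198 [ -65.4 -113.9   61.4] [ -93. -157.   58.] [ 53. -70.  69.]
top cover 62 [ -9.1 144.7  85.9] [-11. 133.  63.] [ -7. 156.  99.]
top shutcover 46 [-29.2 154.9  49.2] [-51. 139.  45.] [ -8. 157.  53.]
top brk 149 [ -72.3 -153.3   60.7] [ -93. -160.   59.] [  51. -143.   69.]
old scene toggle 56 [ -25.4 -110.6   89.7] [ -28. -118.   81.] [ -18. -107.   96.]
old scene cover 1080 [ -9.7 100.9  78.1] [-12.  37.  58.] [ -7. 156.  97.]
old scene shutcover 462 [-10.7  95.6  49.5] [-50.  34.  45.] [ -8. 154.  61.]
old scene loose 147 [-7.4 -9.1 81.3] [-28. -20.  77.] [15. -3. 89.]
old scene brk 719 [-67.2 -91.7  63.2] [ -96. -154.   59.] [ 49. -68.  70.]
scene toggle 51 [ -31.6 -110.5   88.7] [ -36. -120.   80.] [ -24. -107.   94.]
scene cover 1080 [ -9.6 101.   78. ] [-12.  37.  57.] [ -7. 156.  97.]
scene shutcover 461 [-10.3  95.1  49.7] [-50.  34.  45.] [ -8. 155.  61.]
scene loose 144 [-7.5 -9.6 81.2] [-28. -21.  77.] [14. -3. 89.]
scene brk 719 [-67.4 -93.7  63.1] [ -96. -154.   59.] [ 49. -68.  70.]
[0.58986226 0.07058416 0.1601654 ] [  1.9740132  -13.90289958 160.1653997 ]
```

```bash
python3 - <<'E'
from h import *
z=np.load("scene0.npz");c=(z["K"],z["R"],z["t"]);a=z["p"];b=cv2.imread("pics/scene_last.png")
K,R,t=c
def proj(P): 
    q=K@(R@P+t);return q[:2]/q[2]
def W(x,y,zz): return np.r_[C+X*x/1e3+Y*y/1e3,zz/1e3]
for th in(0,.2,.25,.3,.35): print(th,proj(W(-22-32*np.sin(th),-115,62+32*np.cos(th))))
im=[cv2.resize(k[182:222,255:305],None,fx=8,fy=8,interpolation=cv2.INTER_CUBIC) for k in(a,b)]
cv2.imwrite("pics/tg.png",np.hstack(im))
for k in(a,b):
    g=cv2.cvtColor(k,cv2.COLOR_BGR2GRAY)[186:212,268:290]; print(g[::2])
E
```

```text
0 [278.24076794 193.00380103]
0.2 [280.44738652 194.17881993]
0.25 [280.99019951 194.55429732]
0.3 [281.52656094 194.96077701]
0.35 [282.05502783 195.39725279]
[[169 167 166 167 166 163 162 158 158 158 159 159 160 160 156 156 156 158
  158 158 160 159]
 [169 168 167 166 168 168 167 160 157 158 160 163 164 163 164 162 164 162
  153 146 149 147]
 [155 158 162 167 185 203 208 189 177 179 200 205 203 188 167 161 141 146
  156 157 159 159]
 [169 196 211 221 223 224 223 220 215 194 177 176 189 200 213 215 207 204
  188 170 159 159]
 [223 225 225 225 224 225 220 156  91  63  70  76  71  92 176 216 223 224
  222 220 214 204]
 [226 226 226 225 224 222 217 132  43  26  38  32  31  78 183 218 222 223
  224 224 224 223]
 [226 222 205 186 160 135 130  72  26  29  33  29  13  81 186 218 224 223
  223 224 224 223]
 [225 213 201 184 161 139 105  54  25  27  37  28  25  79 184 207 220 224
  224 224 225 225]
 [225 225 225 224 223 215 200 170 120  91  76  45  27  42 106 124 144 170
  197 220 224 224]
 [226 226 225 226 226 225 226 225 224 222 214 199 172 122 124 156 193 208
  221 224 224 223]
 [227 228 
[... 779 characters left out ...]
2  64  51  61  64  76 124 197
  219 222 221 220]
 [212 217 204 185 162 139 141 164 176 116  46  25  32  50  37  39 123 208
  220 222 220 221]
 [199 192 179 168 153 142 124 117  86  36  17  21  34  26  35 103 195 218
  221 222 222 222]
 [201 200 200 200 198 191 179 162 123  80  47  29  33  26  41 107 139 170
  195 222 228 231]
 [202 201 200 201 202 201 201 200 199 196 181 172 146  98 101 158 199 216
  230 232 234 232]
 [201 201 203 203 200 201 202 201 201 202 205 207 207 195 188 192 206 222
  233 229 234 234]
 [199 201 202 202 202 201 202 201 198 197 205 214 224 233 233 231 233 237
  238 233 228 228]
 [166 184 191 195 183 186 191 191 188 200 203 207 210 216 218 221 221 229
  228 228 213 197]]
```

View pics/tg.png

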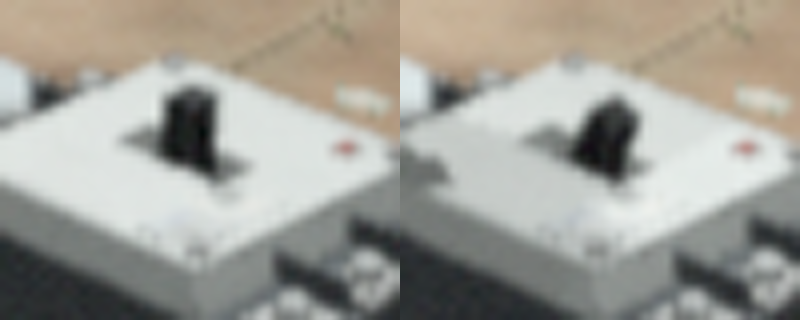

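The crops show the toggle's tip moved from about (190,88) to (620,100), leaning towards the robot, about the full 3.8 px that OFF calls for. The 11 N reading means it met its stop. Next is the cover.

send_rows(
  plan=[
    [[0.13,-0.87,0],[0,0,0]],
    [[0.13,-0.87,0],[0,0,0]],
    [[0.13,-0.87,0],[0,0,0]],
    [[0.13,-0.87,0],[0,0,0]],
    [[0.13,-0.87,0],[0,0,0]],
    [[0,0,0.75],[0,0,0]],
    [[0,0,0.75],[0,0,0]],
    [[0,0,0.75],[0,0,0]],
    [[0,0,0.75],[0,0,0]],
    [[0,0,0],[0,0,0]],
  ],
)

```text
time: 9.05
tool_pos: [0.6146, 0.1761, 0.0844]
tool_rot: [3.141, 0.003, -0.08]
contact_force: [0.6, -0.2, 0.3]
opening: 0.0007
grip_force: 0.0
```

```bash
python3 -c "
from h import *
print(L(robot.observe()['tool_pos']))"
```

```text
[18.25172454 93.26410734 84.37328267]
```

send_rows(
  plan=[
    [[-0.28,0,0],[0,0,0]],
    [[-0.28,0,0],[0,0,0]],
    [[-0.28,0,0],[0,0,0]],
    [[-0.28,0,0],[0,0,0]],
    [[-0.21,0,0.09],[0,0,0]],
    [[-0.21,0,0.09],[0,0,0]],
    [[-0.21,0,0.09],[0,0,0]],
    [[-0.11,0,0.13],[0,0,0]],
    [[-0.11,0,0.13],[0,0,0]],
    [[-0.11,0,0.13],[0,0,0]],
  ],
)

```text
time: 10.3
tool_pos: [0.5635, 0.1797, 0.0691]
tool_rot: [3.141, 0.0, -0.08]
contact_force: [0.4, -0.1, 0.5]
opening: 0.0006
grip_force: 0.4
```

send_rows(
  plan=[
    [[-0.03,0,0.11],[0,0,0]],
    [[-0.03,0,0.11],[0,0,0]],
    [[-0.03,0,0.11],[0,0,0]],
    [[-0.03,0,0.11],[0,0,0]],
    [[-0.03,0,0.11],[0,0,0]],
    [[0,0,0.08],[0,0,0]],
    [[0,0,0.06],[0,0,0]],
    [[0,0,0],[0,0,0]],
    [[0,0,0],[0,0,0]],
    [[0,0,0],[0,0,0]],
  ],
)

```text
time: 11.55
tool_pos: [0.56, 0.1801, 0.0538]
tool_rot: [-3.142, -0.001, -0.08]
contact_force: [-4.7, -1.2, 12.3]
opening: 0.0002
grip_force: 6.2
```

send_rows(
  plan=[
    [[0,0,-0.85],[0,0,0]],
    [[0,0,-0.85],[0,0,0]],
    [[0,0,-0.85],[0,0,0]],
    [[0,0,-0.85],[0,0,0]],
    [[0,0,-0.85],[0,0,0]],
    [[-0.11,1,0],[0,0,0]],
    [[-0.11,1,0],[0,0,0]],
    [[-0.11,1,0],[0,0,0]],
    [[-0.11,1,0],[0,0,0]],
    [[-0.11,1,0],[0,0,0]],
  ],
)

```text
time: 12.8
tool_pos: [0.5359, 0.0558, 0.1583]
tool_rot: [3.141, 0.0, -0.08]
contact_force: [-0.1, 0.4, -0.6]
opening: 0.0005
grip_force: 0.0
```

```bash
python3 chk.py; python3 -c "
import cv2
p=cv2.imread('pics/scene_last.png');cv2.imwrite('pics/b.png',cv2.resize(p[170:300,130:340],None,fx=3.5,fy=3.5))"
```

```text
top cover 65 [-31.  136.5  56.7] [-51. 115.  56.] [ -7. 156.  59.]
top shutcover 423 [-30.1 134.8  54.3] [-50. 114.  51.] [ -9. 156.  57.]
top brk 52 [ 34.8 -99.3  61.1] [  31. -114.   59.] [ 54. -86.  69.]
scene toggle 49 [ -31.8 -110.3   88.6] [ -36. -120.   81.] [ -24. -108.   94.]
scene cover 83 [-47.3 100.1  56.4] [-53.  34.  56.] [-10. 159.  57.]
scene shutcover 933 [-30.9  98.9  54.6] [-51.  35.  48.] [ -9. 154.  56.]
scene loose 142 [-8.2 -9.4 81.2] [-28. -20.  77.] [14. -4. 89.]
scene brk 719 [-67.2 -92.8  63.2] [ -96. -154.   59.] [ 49. -68.  70.]
[0.53579286 0.05470448 0.15837652] [-50.661493   -34.03167277 158.37652177]
```

View pics/b.png

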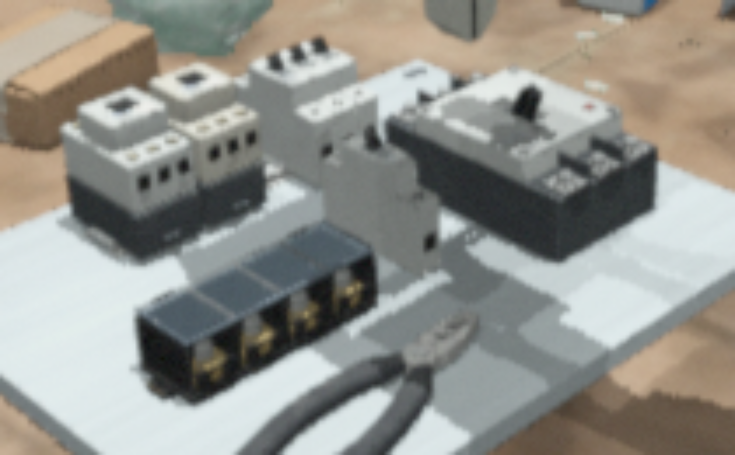

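The cover lies flat over the block, about (140–375, 225–345) in the crop. Its measured height is 54.5 mm, and the toggle still leans OFF at (525,100).

send_rows(
  plan=[
    [[-0.1,0.81,0],[0,0,0]],
    [[-0.1,0.81,0],[0,0,0]],
    [[-0.1,0.81,0],[0,0,0]],
    [[-0.1,0.81,0],[0,0,0]],
    [[0,0,0.77],[0,0,0]],
    [[0,0,0.77],[0,0,0]],
    [[0,0,0.77],[0,0,0]],
    [[0,0,0.77],[0,0,0]],
    [[0,0,0],[0,0,0]],
    [[0,0,0],[0,0,0]],
  ],
)

```text
time: 14.15
tool_pos: [0.5203, -0.0231, 0.0821]
tool_rot: [3.142, -0.001, -0.08]
contact_force: [0.2, -0.1, 0.0]
opening: 0.0006
grip_force: 0.0
```

```bash
python3 -c "
from h import *
print(L(robot.observe()['tool_pos']))"
```

```text
[ -59.94114763 -112.80383708   82.08098766]
```

send_rows(
  plan=[
    [[0.15,0,0],[0,0,0]],
    [[0.15,0,0],[0,0,0]],
    [[0.15,0,0],[0,0,0]],
    [[0.15,0,0],[0,0,0]],
    [[0.15,0,0],[0,0,0]],
    [[0.15,0,0],[0,0,0]],
    [[0.12,0,0],[0,0,0]],
    [[0.04,0,0],[0,0,0]],
    [[0,0,0],[0,0,0]],
    [[0,0,0],[0,0,0]],
  ],
)

```text
time: 15.4
tool_pos: [0.5463, -0.0255, 0.0815]
tool_rot: [3.141, -0.001, -0.08]
contact_force: [-2.6, -0.2, 3.1]
opening: 0.0006
grip_force: 1.4
```

send_rows(
  plan=[
    [[0.05,0,0],[0,0,0]],
    [[0.05,0,0],[0,0,0]],
    [[0.05,0,0],[0,0,0]],
    [[0,0,0],[0,0,0]],
    [[0,0,0],[0,0,0]],
    [[0,0,0],[0,0,0]],
    [[0,0,0],[0,0,0]],
    [[0,0,0],[0,0,0]],
    [[0,0,0],[0,0,0]],
    [[0,0,0],[0,0,0]],
  ],
)

```text
time: 16.65
tool_pos: [0.5499, -0.0259, 0.0815]
tool_rot: [3.141, -0.0, -0.08]
contact_force: [-1.4, 0.9, 1.7]
opening: 0.0002
grip_force: 0.8
```

send_rows(
  plan=[
    [[0.05,0,0],[0,0,0]],
    [[0.05,0,0],[0,0,0]],
    [[0.05,0,0],[0,0,0]],
    [[0,0,0],[0,0,0]],
    [[0,0,0],[0,0,0]],
    [[0,0,0],[0,0,0]],
    [[0,0,0],[0,0,0]],
    [[0,0,0],[0,0,0]],
    [[0,0,0],[0,0,0]],
    [[0,0,0],[0,0,0]],
  ],
)

```text
time: 17.9
tool_pos: [0.5513, -0.0259, 0.0812]
tool_rot: [3.142, 0.005, -0.08]
contact_force: [-9.1, 0.0, 5.7]
opening: 0.0004
grip_force: 5.5
```

The two stops lie 16.7 mm apart against 16.2 mm predicted, so both ends were reached. I'll retract and check.

send_rows(
  plan=[
    [[-0.4,0,0],[0,0,0]],
    [[-0.4,0,0],[0,0,0]],
    [[0,0,-0.9],[0,0,0]],
    [[0,0,-0.9],[0,0,0]],
    [[0,0,-0.9],[0,0,0]],
    [[0,0,-0.9],[0,0,0]],
    [[0,0,-0.9],[0,0,0]],
    [[-1,0,0],[0,0,0]],
    [[-1,0,0],[0,0,0]],
    [[0,0,0],[0,0,0]],
  ],
)

```text
time: 19.15
tool_pos: [0.4827, -0.0203, 0.1942]
tool_rot: [3.142, -0.0, -0.08]
contact_force: [0.9, 0.0, 0.2]
opening: 0.0002
grip_force: 0.0
```

```bash
python3 chk.py; python3 -c "
import cv2
p=cv2.imread('pics/scene_last.png');cv2.imwrite('pics/e.png',cv2.resize(p[170:300,130:340],None,fx=3.5,fy=3.5))"
```

```text
top cover 174 [-31.4  95.1  56.6] [-51.  33.  56.] [ -7. 156.  58.]
top shutcover 1205 [-29.9  94.9  54.1] [-50.  37.  51.] [ -9. 154.  57.]
top loose 82 [ 0.7 -7.6 81.2] [-25. -20.  77.] [18. -5. 90.]
top brk 68 [ -92.6 -128.2   60.4] [ -95. -154.   58.] [-87. -94.  63.]
scene toggle 56 [ -15.8 -111.9   87.8] [ -21. -120.   82.] [  -8. -107.   94.]
scene cover 87 [-41.8 105.8  56.4] [-53.  34.  56.] [ -9. 158.  57.]
scene shutcover 927 [-30.9  98.9  54.6] [-51.  35.  47.] [ -9. 155.  56.]
scene loose 145 [-7.6 -9.9 81.2] [-29. -20.  77.] [15. -4. 90.]
scene brk 719 [-67.  -92.3  63. ] [ -96. -154.   59.] [ 50. -68.  70.]
[ 0.48445102 -0.02059203  0.19430305] [ -95.85348791 -113.17225774  194.30305386]
```

View pics/e.png

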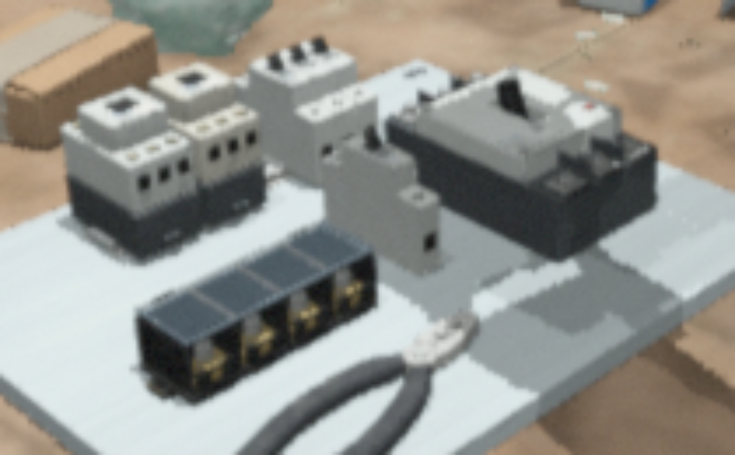

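The toggle leans away (ON) at (512,95), the cover is shut, the breaker and plate read the same as at the start, and the loose items are in place.

```bash
python3 -c "
from cell import robot
print(robot.hand_in())"
```

```text
the job is handed in; nothing more can be done
None
```

The job is handed in: the toggle was pushed to OFF, the cover shut, then the toggle pushed to ON, in about 19 s, with the plate, loose breaker and pliers left where they were.

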